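# Put the citrus press together for lemons

### The job

Get the citrus press ready for squeezing lemons: set the strainer down over the column so that it lies level on its supports in the juice bowl, then push the smaller of the two cones onto the drive shaft, turned so that its notches drop over the driving pin and it sits fully home. Let go of both, and leave the larger cone, the glass, the salt shaker and the lemons where they are.

Things in the scene. Friction and masses are not known exactly. Their poses are not given: they have to be found in the camera images.
- press_ledge (a point): Fixed citrus press: white base, clear bowl (outside diameter 140 mm, rim 124 mm above the worktop, white D-handle reaching 111 mm along -x, pouring lip on +x). Point on its vertical axis 118 mm up, level with the tops of three lugs in the bowl (56 to 67 mm from the axis) that carry the strainer. A white column, diameter 27 mm, rises on the axis to 162 mm.
- press_shoulder (a point): Top face of that column, on the axis, 162 mm above the worktop: the shoulder where the cone sits. A steel drive shaft, diameter 13 mm, stands 36 mm above it (top 8 mm tapered to 6 mm). A horizontal steel driving pin, 6 mm thick, 26.5 mm long, crosses the shaft just above the shoulder along this frame's y axis; its top is 7 mm above the shoulder.
- strainer_mid (a point): Loose white strainer, about 90 g, right way up: slotted disc, diameter 124 mm (3 mm thick, rim bead 6 mm high), with an upright central tube, outside diameter 38 mm, bore 30 mm, top 42 mm above the disc's underside; grip it by the tube. Point on its axis 21 mm above the underside; z up. Seated, the tube stands round the column and the disc lies on the lugs.
- small_cone_mid (a point): Small white cone, about 70 g, upright: round skirt, diameter 46 mm, up to 36 mm (grip here), ribbed dome, 64 mm high. Point on its axis 32 mm above the underside; z up. Bore diameter 15 mm, 40 mm deep, from below; 4 notches 10 mm wide, 9.5 mm high in the skirt's lower edge along its +x, -x, +y, -y (any fits the pin). Home: underside on the shoulder; off the pin it stands 7 mm high.
- large_cone_mid (a point): The larger cone, for oranges, not wanted: same form and material, skirt 66 mm in diameter, 76 mm high. Point on its axis, half-way up. The two cones may stand in either place.
- tumbler: Drinking glass, 71 mm in diameter, 140 mm high, standing upright near the sink; origin at the centre of its underside. Bystander.
- salt_shaker: Glass salt shaker with a grey top, 44 mm in diameter, 90 mm high, standing upright at the back; origin at the centre of its underside. Bystander.
- lemon_1: Lemon, about 71 x 53 x 51 mm, lying to the right; origin at the centre of its underside. Bystander.
- lemon_2: Second lemon, same size, a little farther back; origin at the centre of its underside. Bystander.
There are look-alikes about, which are no part of the job. Leave any brown look-alike of the part that bears small_cone_mid alone.

How it is judged:
By the outcome, as a careful person would: the job done as asked, in the order asked, and still so for the second after the job is handed in, with the robot touching nothing.
It also fails if it takes over 69 s, if anything falls off the work surface, if the arm or the gripper's body presses on something with over 40 N, if the wrist force passes 120 N, or if a joint passes its speed limit or range.

### The arm

A 6-joint arm with a two-finger parallel gripper is mounted at the origin on a cart in front of the work surface, level with it; the furniture and walls round the work are solid. World frame = base frame: x ahead of the robot, y to its left, z up, the work surface at z = 0. Lengths are in mm, angles in rad, forces in N, time in s.
With the tool pointing down it reaches from about 275 to 750 mm from the base axis. Payload 10.2 kg.
Tool frame: the origin (TCP) lies on the front face of the gripper's body, between the roots of the fingers; the fingertips stand 73 mm ahead of it and the grasp point (between the pads) lies 54 mm ahead of it; z points along the fingers, y is the line along which they close (so a half turn about z gives the same grasp; the last joint's range is limited). The gripper opens to 85 mm and grips with 20 to 120 N. Pads are 22 mm wide; open, the fingers measure 114 mm over their backs; the gripper's body (76 mm by 85 mm) begins 54 mm behind the grasp point. The pads swing forward as they close: fully open they stand 13 mm farther back than shut.
Start: joints at [1.069, 0.313, 1.498, -0, 1.331, -0.223], TCP at [144.494, 504.731, 303.894] pointing down, gripper open.
Joint ranges: [-2.94, 2.94], [-0.97, 2.17], [0.19, 2.56], [-1.23, 4.37], [0.02, 3.11], [-2.88, 2.88]. Speed limits (rad/s): [2.39, 2.39, 3.01, 3.14, 3.14, 3.14].

### API

Orientations are given as a unit quaternion [w, x, y, z].
In Python, from rig import * gives the robot as it stands.
- The arm moves only by the tool step_arm, never from a script. Its argument "plan" is a list of rows, each an object with "offset": the shift along the tool's x, y, z in cm, a list of three; "rot": the turn, a rotation vector about the tool's x, y, z in degrees, a list of three; "gripper": the finger opening in cm, from 0 to 8.54. In form: [{"offset": [x, y, z], "rot": [wx, wy, wz], "gripper": gripper}, ...]. A call has 1 to 12 rows; each row is the pose to reach, as a shift and turn from the pose commanded when the call began, along the tool's axes at that moment; what a row does not reach only later rows make up. A row lasts 1/10 s, in which the tool goes at most 50 mm and 8.59 degrees, less where a joint would pass 70% of its speed; a pose out of reach is approached as far as the arm can. A call with a gripper value outside its range is refused whole. The fingers move at their own pace and stop on an object; "squeeze" is the grip in N (left out, the last holds). Time passes only in rows, so rows that repeat a pose let the fingers close. It gives the time, the measured TCP pose, the force, the opening and the grip force at its end, in the units of the state.
- sense(): the state, without advancing time (a new reading comes with each control period).
- capture(name): name is "side" or "top"; returns a dict with "color" (480x640x3 uint8, red, green, blue), "depth" (480x640 float32, mm along the optical axis (not along the pixel's ray), 0 where there is no reading), "vertical_fov" (degrees; the focal length in pixels is half the picture's height over the tangent of half this angle, whatever the lens; pixels are square), "cx", "cy" (the principal point, pixels), "k1" (the pictures are not rectified: a ray, as slopes to the right and down, at radius r is drawn at 1 + k1 r^2 times it, then the intrinsics apply), "rvec" (rotation vector, rad) and "tvec" (3), from world to camera coordinates, as OpenCV has them. Camera axes: x right, y down, z forward; pixel columns grow to the right and rows downward; lengths in mm; the calibration is good to about 2 mm. A picture is of the moment at which its call begins.
- finish_job(): hands the job in; it is judged then, once.
The state is a dict: "time_s": time; "joints": joint angles; "dq": joint speeds; "tau": joint torques, N m; "eef_pos": TCP position; "ee_rot": TCP orientation; "force": force on the tool from outside, world axes, zero at the start; "wrist_torque": the same for the moment, N m; "grip_width": opening from 0.0 (shut) to 1.0 (fully open); "grip_force": force on a finger pad.
Only numpy, scipy, OpenCV 4.12 (cv2) and the standard library are available. Lean on these libraries where they do the work, as an engineer would, in place of code of your own. Each camera call takes 0.05 s, during which the arm holds its last target. There are 200 camera calls.

## Working session

There is one attempt and no reset: what is moved stays moved. The work goes in short steps, Python scripts to look and compute and a tool call to move; the robot and the scene stay as the last step left them, time stands still between calls to the robot, and variables do not carry over. Pictures are saved under pics/ and viewed, at most 10 in all, crops included, and the job is handed in when it is done.

Besides the shell and the picture viewer there is one more tool, called in YAML: its name, and indented under it one key for each argument. step_arm: Moves the arm, as the interface text tells. Its arguments: {"type":"object","properties":{"plan":{"type":"array"},"squeeze":{"type":"number"}},"required":["plan"]}

```bash
mkdir -p pics; ls
cat > h.py <<'E'
from rig import *
import numpy as np, cv2, pickle
from scipy.spatial.transform import Rotation as R
def snap(n,tag):
    c=capture(n); pickle.dump(c,open(f'pics/{tag}.pkl','wb')); cv2.imwrite(f'pics/{tag}.png',c['color'][:,:,::-1]); return c
def load(tag): return pickle.load(open(f'pics/{tag}.pkl','rb'))
def K(c):
    f=240/np.tan(np.radians(c['vertical_fov'])/2); return f
def rays(c,uv):
    f=K(c); uv=np.atleast_2d(uv).astype(float)
    d=(uv-[c['cx'],c['cy']])/f
    s=d.copy()
    for _ in range(20): s=d/(1+c['k1']*(s**2).sum(1,keepdims=True))
    return np.c_[s,np.ones(len(s))]
def world(c,uv,depth):
    Rm=R.from_rotvec(np.ravel(c['rvec'])).as_matrix(); p=rays(c,uv)*np.reshape(depth,(-1,1))
    return (p-np.ravel(c['tvec']))@Rm
def plane(c,uv,z):
    Rm=R.from_rotvec(np.ravel(c['rvec'])).as_matrix(); o=-np.ravel(c['tvec'])@Rm; d=rays(c,uv)@Rm
    return o+d*((z-o[2])/d[:,2])[:,None]
def proj(c,P):
    Rm=R.from_rotvec(np.ravel(c['rvec'])).as_matrix(); p=np.atleast_2d(P)@Rm.T+np.ravel(c['tvec']); s=p[:,:2]/p[:,2:]
    return s*(1+c['k1']*(s**2).sum(1,keepdims=True))*K(c)+[c['cx'],c['cy']]
def cloud(c):
    v,u=np.mgrid[:480,:640]; return world(c,np.c_[u.ravel(),v.ravel()],c['depth'].ravel()).reshape(480,640,3)
E
python3 - <<'E'
from h import *
for n in('side','top'):
    c=snap(n,n+'0'); Rm=R.from_rotvec(np.ravel(c['rvec'])).as_matrix(); print(n,c['vertical_fov'],c['k1'],-np.ravel(c['tvec'])@Rm,Rm[2])
s=sense();print(s)
E
```

```text
pics
side 46.29423853197248 -0.16159048283779576 [  349.97949539 -1272.95561158   622.7589477 ] [ 0.13471042  0.90849137 -0.39559644]
top 42.314367733472466 -0.199020499527029 [ 337.51677633 -115.96313875 1670.46895842] [ 0.11144613  0.01539748 -0.99365118]
{'time_s': 0.1, 'joints': array([ 1.06861094e+00,  3.13393365e-01,  1.49837971e+00, -7.99200026e-06,
        1.33098768e+00, -2.23388851e-01]), 'dq': array([ 0.00273723, -0.00306818, -0.00117756, -0.00117742, -0.00076554,
       -0.00022077]), 'tau': array([ 2.16846798e-03, -4.12901974e+01, -2.60137635e+01, -2.11950555e-04,
        3.07142269e-03,  1.76769959e-05]), 'eef_pos': array([144.41211373, 504.59008098, 303.38559708]), 'ee_rot': array([-2.03641531e-04,  1.38946281e-01,  9.90299748e-01, -5.47416455e-04]), 'force': array([ 0.06456338, -0.30191277,  0.11219236]), 'wrist_torque': array([ 0.01469539, -0.00972056, -0.01956272]), 'grip_force': 0.0, 'grip_width': 1.0009118493515279}
```

View pics/top0.png

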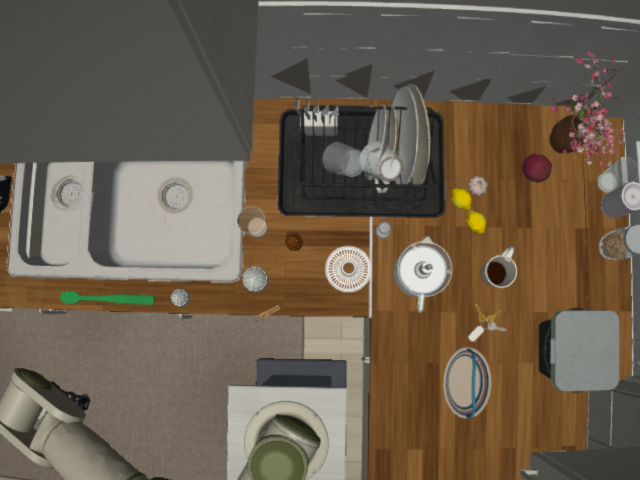

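View pics/side0.png

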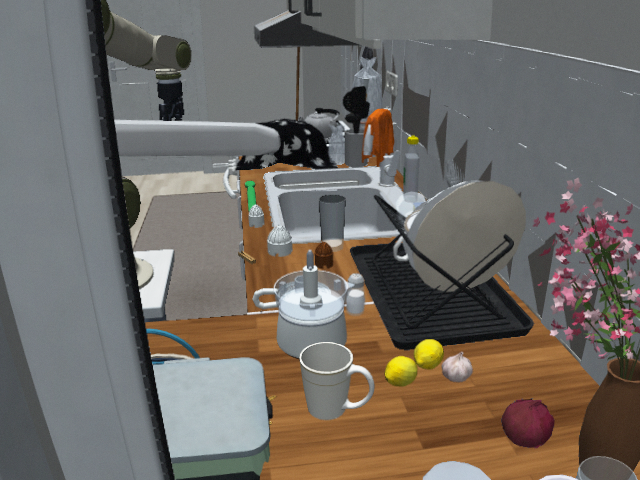

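Top view: the press is at (425,268), with its handle towards (421,300), i.e. image down is -x. The strainer is at (348,269) and the glass at (252,221). The cones are a larger white one at (255,279), a smaller white one at (180,297), and a brown look-alike at (293,241). The small white cone fits the description; I'll confirm it in an enlarged crop while measuring.

Run:
```python
from h import *
c=load('top0'); P=cloud(c)
im=c['color'][:,:,::-1]
a=cv2.resize(im[240:320,150:310],(800,400),interpolation=cv2.INTER_CUBIC); cv2.imwrite('pics/crop1.png',a)
def ob(name,u,v,r,z0,z1):
    Q=P[v-r:v+r,u-r:u+r].reshape(-1,3); Q=Q[(Q[:,2]>z0)&(Q[:,2]<z1)]
    (cx,cy),rad=cv2.minEnclosingCircle(Q[:,:2].astype(np.float32)); print(name,len(Q),'circ',round(cx,1),round(cy,1),round(rad,1),'med',np.median(Q,0).round(1),'zmax',Q[:,2].max().round(1))
print('table',P[260,320],P[300,220])
ob('small',180,297,14,15,100);ob('small',180,297,14,50,100);ob('large',255,279,18,20,100);ob('large',255,279,18,60,100)
ob('strainer',348,269,27,6,60);ob('str tube',348,269,14,36,60)
ob('press',425,268,45,90,240);ob('column',425,268,20,150,164);ob('shaft',425,268,20,175,240)
ob('rim',425,268,30,119,130)
ob('brown',293,241,12,15,100)
```

```text
table [493.15718702 -83.95958602  -2.73713064] [380.18233637 185.81423281  -2.17669221]
small 244 circ 385.1 290.9 23.4 med [384.2 284.4  47.3] zmax 69.6
small 100 circ 385.3 287.6 18.8 med [385.6 287.3  56.5] zmax 69.6
large 500 circ 437.1 88.5 33.8 med [435.4  84.9  53.4] zmax 80.7
large 152 circ 436.1 87.4 22.9 med [436.7  88.1  66.8] zmax 80.7
strainer 535 circ 474.5 -161.4 94.6 med [ 471.1 -156.4    8.5] zmax 51.7
str tube 60 circ 469.3 -159.8 19.2 med [ 470.  -160.3   41.4] zmax 51.7
press 1236 circ 471.8 -296.7 123.4 med [ 462.1 -347.9  108.4] zmax 203.8
column 53 circ 462.7 -347.9 14.0 med [ 459.1 -345.6  160.8] zmax 163.9
shaft 29 circ 462.7 -348.1 6.8 med [ 461.8 -347.   192.9] zmax 203.8
rim 279 circ 466.1 -350.1 75.0 med [ 470.7 -355.7  123.5] zmax 129.7
brown 244 circ 540.4 -12.9 23.7 med [536.9 -13.7  47.5] zmax 70.9
```

View pics/crop1.png

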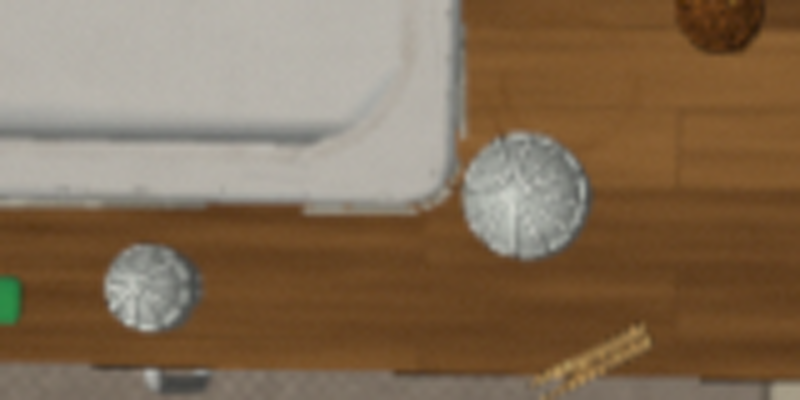

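The crop shows the smaller ribbed white cone at full-frame (180,297), diameter 47 mm and about 64 mm high. The larger white one at (255,279) has a 67 mm diameter. At (293,241) is the brown look-alike. The one at (180,297) is the small cone. Next I work out the approach to the strainer.

```bash
cat >> h.py <<'E'
def go(pos,yaw,tilt=None):
    """yaw: world angle (deg) of tool y, tool down"""
    s=sense(); q=s['ee_rot']; Rc=R.from_quat([q[1],q[2],q[3],q[0]]); a=np.radians(yaw)
    y=np.array([np.cos(a),np.sin(a),0]); z=np.array([0,0,-1.]); Rt=R.from_matrix(np.c_[np.cross(y,z),y,z])
    if tilt is not None: Rt=R.from_rotvec(np.radians(tilt))*Rt
    print('t',round(s['time_s'],2),'off cm',(Rc.inv().apply(np.array(pos)-s['eef_pos'])/10).round(2),'rot',(Rc.inv()*Rt).as_rotvec(degrees=True).round(1),'pos',s['eef_pos'].round(1),'F',s['force'].round(1),'j6',s['joints'][5].round(2),'w',round(s['grip_width'],3),'gf',round(s['grip_force'],1))
E
python3 - <<'E'
from h import *
go([470,-160,200],0)
c=load('top0');P=cloud(c)
# handle/lip direction of the press
Q=P[225:315,380:470].reshape(-1,3); Q=Q[(Q[:,2]>60)&(Q[:,2]<135)]; d=Q[:,:2]-[462.7,-348]; r=np.hypot(*d.T)
for lo,hi,n in((78,115,'handle/lip'),):
    m=(r>lo)&(r<hi); A=d[m]; h=A[A[:,0]<0]; l=A[A[:,0]>0]
    print(len(h),h.mean(0),np.degrees(np.arctan2(-h[:,1].mean(),-h[:,0].mean())),len(l),l.mean(0) if len(l) else 0)
E
```

```text
t 0.1 off cm [-49.59 -54.92  10.39] rot [-0.1  0.  74. ] pos [144.4 504.6 303.4] F [ 0.1 -0.3  0.1] j6 -0.22 w 1.001 gf 0.0
70 [-90.9320904    9.30627068] -5.8434817681745574 8 [79.27853599 -6.65276917]
```

step_arm:
  plan:
    - {"offset": [-49.6,-54.9,9.0],"rot": [0,0,74],"gripper": 8.5}
    - {"offset": [-49.6,-54.9,9.0],"rot": [0,0,74],"gripper": 8.5}
    - {"offset": [-49.6,-54.9,9.0],"rot": [0,0,74],"gripper": 8.5}
    - {"offset": [-49.6,-54.9,9.0],"rot": [0,0,74],"gripper": 8.5}
    - {"offset": [-49.6,-54.9,9.0],"rot": [0,0,74],"gripper": 8.5}
    - {"offset": [-49.6,-54.9,9.0],"rot": [0,0,74],"gripper": 8.5}
    - {"offset": [-49.6,-54.9,9.0],"rot": [0,0,74],"gripper": 8.5}
    - {"offset": [-49.6,-54.9,9.0],"rot": [0,0,74],"gripper": 8.5}
    - {"offset": [-49.6,-54.9,9.0],"rot": [0,0,74],"gripper": 8.5}
    - {"offset": [-49.6,-54.9,9.0],"rot": [0,0,74],"gripper": 8.5}
    - {"offset": [-49.6,-54.9,9.0],"rot": [0,0,74],"gripper": 8.5}
    - {"offset": [-49.6,-54.9,9.0],"rot": [0,0,74],"gripper": 8.5}

```text
time_s: 1.3
eef_pos: [407.1, -32.2, 231.1]
ee_rot: [-0.0, 0.707, 0.707, 0.0]
force: [2.2, 1.6, 0.2]
grip_width: 0.992
grip_force: 0.0
```

step_arm:
  plan:
    - {"offset": [-12.8,6.3,2],"rot": [0,0,0],"gripper": 8.5}
    - {"offset": [-12.8,6.3,4],"rot": [0,0,0],"gripper": 8.5}
    - {"offset": [-12.8,6.3,8],"rot": [0,0,0],"gripper": 8.5}
    - {"offset": [-12.8,6.3,8],"rot": [0,0,0],"gripper": 8.5}
    - {"offset": [-12.8,6.3,8],"rot": [0,0,0],"gripper": 8.5}
    - {"offset": [-12.8,6.3,8],"rot": [0,0,0],"gripper": 8.5}

```text
time_s: 1.9
eef_pos: [469.6, -157.6, 151.7]
ee_rot: [-0.0, 0.707, 0.707, -0.0]
force: [-0.7, 1.0, 0.7]
grip_width: 0.996
grip_force: 0.0
```

Run:
```python
from h import *
go([470,-160,88],0)
c=snap('side','s1')
cv2.imwrite('pics/s1c.png',cv2.resize(c['color'][180:380,200:420,::-1],(660,600),interpolation=cv2.INTER_CUBIC))
```

```text
t 1.9 off cm [-0.24  0.04  6.37] rot [-0. -0.  0.] pos [ 469.6 -157.6  151.7] F [-0.7  1.   0.7] j6 -0.56 w 0.996 gf 0.0
```

step_arm:
  plan:
    - {"offset": [0,0,3],"rot": [0,0,0],"gripper": 8.5}
    - {"offset": [0,0,6.3],"rot": [0,0,0],"gripper": 8.5}
    - {"offset": [0,0,6.3],"rot": [0,0,0],"gripper": 8.5}
    - {"offset": [0,0,6.3],"rot": [0,0,0],"gripper": 3}
    - {"offset": [0,0,6.3],"rot": [0,0,0],"gripper": 3}
    - {"offset": [0,0,6.3],"rot": [0,0,0],"gripper": 3}
    - {"offset": [0,0,6.3],"rot": [0,0,0],"gripper": 3}
    - {"offset": [0,0,6.3],"rot": [0,0,0],"gripper": 3}
    - {"offset": [0,0,6.3],"rot": [0,0,0],"gripper": 3}
    - {"offset": [0,0,6.3],"rot": [0,0,0],"gripper": 3}
  squeeze: 40

```text
time_s: 2.95
eef_pos: [470.3, -158.2, 90.0]
ee_rot: [0.001, 0.707, 0.707, 0.0]
force: [-1.2, 1.3, 9.8]
grip_width: 0.431
grip_force: 39.7
```

Run:
```python
from h import *
go([470,-160,88],0)
```

```text
t 2.95 off cm [-0.18 -0.04  0.2 ] rot [0.1 0.1 0. ] pos [ 470.3 -158.2   90. ] F [-1.2  1.3  9.8] j6 -0.56 w 0.431 gf 39.7
```

step_arm:
  plan:
    - {"offset": [0,0,-4],"rot": [0,0,0],"gripper": 3}
    - {"offset": [0,0,-9],"rot": [0,0,0],"gripper": 3}
    - {"offset": [0,0,-14],"rot": [0,0,0],"gripper": 3}
    - {"offset": [-2,0,-18],"rot": [0,0,0],"gripper": 3}
    - {"offset": [-6,-0.3,-22],"rot": [0,0,0],"gripper": 3}
    - {"offset": [-11,-0.8,-22],"rot": [0,0,0],"gripper": 3}
    - {"offset": [-16,-0.8,-22],"rot": [0,0,0],"gripper": 3}
    - {"offset": [-18.8,-0.8,-22],"rot": [0,0,0],"gripper": 3}
    - {"offset": [-18.8,-0.8,-22],"rot": [0,0,0],"gripper": 3}
    - {"offset": [-18.8,-0.8,-22],"rot": [0,0,0],"gripper": 3}
    - {"offset": [-18.8,-0.8,-22],"rot": [0,0,0],"gripper": 3}
    - {"offset": [-18.8,-0.8,-22],"rot": [0,0,0],"gripper": 3}

```text
time_s: 4.15
eef_pos: [462.1, -344.9, 308.9]
ee_rot: [0.0, 0.706, 0.708, 0.0]
force: [-0.5, 0.5, -1.7]
grip_width: 0.434
grip_force: 41.1
```

Run:
```python
from h import *
go([462.7,-346.5,310],0)
c=snap('side','s2'); t=snap('top','t2')
a=cv2.resize(c['color'][150:370,220:420,::-1],None,fx=2.7,fy=2.7,interpolation=cv2.INTER_CUBIC)
cv2.imwrite('pics/s2c.png',a)
P=cloud(t)
Q=P[200:330,370:480].reshape(-1,3);Q=Q[(Q[:,2]>205)&(Q[:,2]<245)]
print(len(Q)); print(cv2.minEnclosingCircle(Q[:,:2].astype(np.float32)))
```

```text
t 4.15 off cm [-0.16  0.06 -0.11] rot [0.  0.  0.1] pos [ 462.1 -344.9  308.9] F [-0.5  0.5 -1.7] j6 -0.85 w 0.434 gf 41.1
224
((462.38037109375, -345.34051513671875), 60.760459899902344)
```

View pics/s2c.png

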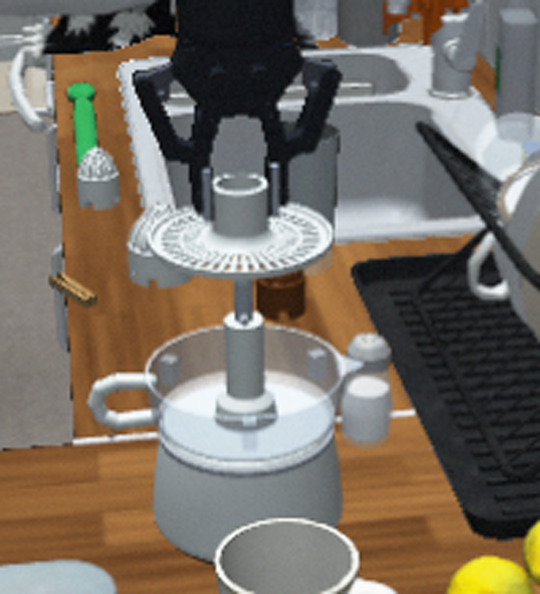

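The view shows the strainer level in the fingers, with its tube at crop (240,205), above the shaft (243,295) and column (243,370). I refine the relative offset from the same views.

```bash
cat >> h.py <<'E'
from scipy.optimize import least_squares
def circ(Q,r,x0):
    f=lambda p:np.hypot(Q[:,0]-p[0],Q[:,1]-p[1])-r
    s=least_squares(f,x0,loss='soft_l1',f_scale=1.); return s.x.round(1),len(Q),round(float(np.abs(s.fun).mean()),2)
def sel(P,ctr,rmax,z0,z1,rmin=0):
    Q=P.reshape(-1,3); d=np.hypot(Q[:,0]-ctr[0],Q[:,1]-ctr[1]); return Q[(d<rmax)&(d>rmin)&(Q[:,2]>z0)&(Q[:,2]<z1)]
E
python3 - <<'E'
from h import *
S=cloud(load('s2'));T0=cloud(load('top0'));T=cloud(load('t2'));S0=cloud(load('side0')); a=[462,-347]
for n,C in(('side2',S),('side0',S0)): 
    print(n,'col',circ(sel(C,a,25,135,158),13.5,a),'shaft',circ(sel(C,a,14,172,188),6.5,a))
print('side tube',circ(sel(S,a,26,238,260),19,a))
for z in((215,225),(219,232)):
  Q=sel(S,a,75,*z); print('disc side',len(Q),cv2.minEnclosingCircle(Q[:,:2].astype(np.float32)), np.median(Q[:,2]))
# top: outline of disc vs rim via depth
print('top0 col', circ(sel(T0,a,22,135,155),13.5,a), 'shaft',circ(sel(T0,a,14,170,192),6.5,a))
Q=sel(T,a,75,205,240); h=cv2.convexHull(Q[:,:2].astype(np.float32))[:,0]; h=h[np.hypot(*(h-a).T)>54]
print('top disc',circ(h,62,a)); print((h-a).round(0).tolist())
E
```

```text
side2 col (array([ 465. , -350.9]), 173, 0.96) shaft (array([ 464.7, -350.7]), 54, 1.01)
side0 col (array([ 464.7, -350.9]), 165, 1.1) shaft (array([ 465.3, -351.1]), 57, 1.16)
side tube (array([ 463.3, -348.6]), 417, 2.34)
disc side 1236 ((463.4996032714844, -350.0509948730469), 64.79644775390625) 220.50302347203973
disc side 1206 ((463.4996032714844, -350.0509948730469), 64.79644775390625) 220.8059445045272
top0 col (array([ 462.8, -348.3]), 16, 0.37) shaft (array([ 463.4, -348.6]), 15, 0.85)
top disc (array([ 470.2, -355.6]), 7, 0.72)
[[51.0, 36.0], [48.0, 38.0], [46.0, 40.0], [44.0, 42.0], [-50.0, -32.0], [-47.0, -36.0], [-40.0, -43.0]]
```

step_arm:
  plan:
    - {"offset": [-0.2,0.1,2],"rot": [0,0,0],"gripper": 3}
    - {"offset": [-0.2,0.1,4],"rot": [0,0,0],"gripper": 3}
    - {"offset": [-0.2,0.1,5],"rot": [0,0,0],"gripper": 3}
    - {"offset": [-0.2,0.1,5],"rot": [0,0,0],"gripper": 3}
    - {"offset": [-0.2,0.1,5],"rot": [0,0,0],"gripper": 3}

```text
time_s: 4.75
eef_pos: [463.1, -348.0, 259.3]
ee_rot: [0.001, 0.707, 0.707, -0.0]
force: [0.5, -0.2, -1.3]
grip_width: 0.432
grip_force: 41.1
```

Run:
```python
from h import *
go([463.1,-346.8,240],0)
c=snap('side','s3');S=cloud(c);a=[463,-348]
print('side tube',circ(sel(S,a,24,189,208),19,a),circ(sel(S,a,24,193,205),19,a))
print('col',circ(sel(S,a,22,135,155),13.5,a))
Q=sel(S,a,75,163,178); print('disc side',len(Q),cv2.minEnclosingCircle(Q[:,:2].astype(np.float32)))
```

```text
t 4.75 off cm [ 0.13 -0.    1.93] rot [0. 0. 0.] pos [ 463.1 -348.   259.3] F [ 0.5 -0.2 -1.3] j6 -0.85 w 0.432 gf 41.1
side tube (array([ 464.6, -351.6]), 279, 1.9) (array([ 464.4, -351.9]), 178, 1.93)
col (array([ 465.1, -351. ]), 67, 1.34)
disc side 1296 ((465.65472412109375, -352.76544189453125), 63.88493347167969)
```

step_arm:
  plan:
    - {"offset": [0.1,0,0.3],"rot": [0,0,0],"gripper": 3}
    - {"offset": [0.1,0,0.3],"rot": [0,0,0],"gripper": 3}
    - {"offset": [0.1,0,0.9],"rot": [0,0,0],"gripper": 3}
    - {"offset": [0.1,0,1.2],"rot": [0,0,0],"gripper": 3}
    - {"offset": [0.1,0,1.5],"rot": [0,0,0],"gripper": 3}
    - {"offset": [0.1,0,1.5],"rot": [0,0,0],"gripper": 3}

```text
time_s: 5.4
eef_pos: [462.8, -346.9, 242.9]
ee_rot: [-0.0, 0.707, 0.707, 0.0]
force: [-0.4, -0.6, -1.6]
grip_width: 0.435
grip_force: 41.1
```

step_arm:
  plan:
    - {"offset": [0,0,0.8],"rot": [0,0,0],"gripper": 3}
    - {"offset": [0,0,1.6],"rot": [0,0,0],"gripper": 3}
    - {"offset": [0,0,2.4],"rot": [0,0,0],"gripper": 3}
    - {"offset": [0,0,3.0],"rot": [0,0,0],"gripper": 3}
    - {"offset": [0,0,3.3],"rot": [0,0,0],"gripper": 3}
    - {"offset": [0,0,3.3],"rot": [0,0,0],"gripper": 3}

```text
time_s: 6.0
eef_pos: [462.8, -347.0, 210.0]
ee_rot: [-0.0, 0.707, 0.707, 0.0]
force: [-0.3, 0.6, -1.7]
grip_width: 0.426
grip_force: 41.1
```

step_arm:
  plan:
    - {"offset": [0,0,0.1],"rot": [0,0,0],"gripper": 3}
    - {"offset": [0,0,0.2],"rot": [0,0,0],"gripper": 3}
    - {"offset": [0,0,0.3],"rot": [0,0,0],"gripper": 3}
    - {"offset": [0,0,0.3],"rot": [0,0,0],"gripper": 3}

```text
time_s: 6.4
eef_pos: [463.0, -347.1, 208.0]
ee_rot: [0.0, 0.707, 0.707, -0.0]
force: [-1.4, 1.8, 3.3]
grip_width: 0.433
grip_force: 41.5
```

Contact at the seat (the force changed sign at TCP 208). Release and lift.

step_arm:
  plan:
    - {"offset": [0,0,0.3],"rot": [0,0,0],"gripper": 5}
    - {"offset": [0,0,0.3],"rot": [0,0,0],"gripper": 7}
    - {"offset": [0,0,0.3],"rot": [0,0,0],"gripper": 7}
    - {"offset": [0,0,0.3],"rot": [0,0,0],"gripper": 7}
    - {"offset": [0,0,-2],"rot": [0,0,0],"gripper": 8.5}
    - {"offset": [0,0,-6],"rot": [0,0,0],"gripper": 8.5}
    - {"offset": [0,0,-11],"rot": [0,0,0],"gripper": 8.5}
    - {"offset": [4,-0.5,-12],"rot": [0,0,0],"gripper": 8.5}
    - {"offset": [9,-1,-12],"rot": [0,0,0],"gripper": 8.5}
    - {"offset": [14,-1.5,-12],"rot": [0,0,0],"gripper": 8.5}
    - {"offset": [19,-2,-12],"rot": [0,0,0],"gripper": 8.5}
    - {"offset": [24,-2.5,-12],"rot": [0,0,0],"gripper": 8.5}

```text
time_s: 7.6
eef_pos: [437.2, -106.2, 327.6]
ee_rot: [0.0, 0.707, 0.707, 0.0]
force: [1.2, 0.0, -0.4]
grip_width: 0.996
grip_force: 0.0
```

Run:
```python
from h import *
go([385.5,288,250],0)
c=snap('side','s4');t=snap('top','t4');S=cloud(c);T=cloud(t);a=[463,-348]
Q=sel(S,[464,-350],58,108,135,24); A=np.c_[Q[:,:2]-a,np.ones(len(Q))]
for _ in range(3):
    p=np.linalg.lstsq(A,Q[:,2],rcond=None)[0]; r=np.abs(A@p-Q[:,2]); A,Q=A[r<4],Q[r<4]
print('disc plane slopes',p,len(Q))
print('tube',circ(sel(T,a,24,140,158),19,a))
x=cv2.resize(c['color'][240:370,240:380,::-1],None,fx=4,fy=4,interpolation=cv2.INTER_CUBIC)
y=cv2.resize(t['color'][220:320,375:475,::-1],None,fx=2.4,fy=5.2)[:520]
cv2.imwrite('pics/s4c.png',np.hstack([x,y]))
print(x.shape,y.shape)
```

```text
t 7.6 off cm [39.42 -5.18  7.75] rot [ 0.  0. -0.] pos [ 437.2 -106.2  327.6] F [ 1.2  0.  -0.4] j6 -0.5 w 0.996 gf 0.0
disc plane slopes [-5.46630466e-04  4.86539363e-04  1.19227802e+02] 938
tube (array([ 463.8, -347.9]), 49, 3.03)
(520, 560, 3) (520, 240, 3)
```

View pics/s4c.png

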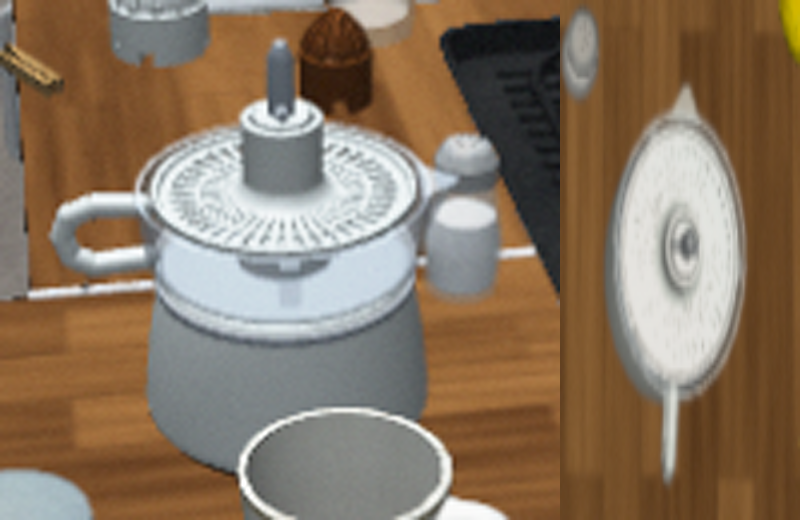

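The disc plane has slope ≈0 at 119 mm. The side crop shows the strainer centred, with its disc around (285,200) and its tube (282,150) round the column, and it is level. The next item is the small cone.

step_arm:
  plan:
    - {"offset": [5,-0.7,0],"rot": [0,0,0],"gripper": 7}
    - {"offset": [10,-1.4,0],"rot": [0,0,0],"gripper": 7}
    - {"offset": [15,-2,1],"rot": [0,0,0],"gripper": 7}
    - {"offset": [20,-2.6,2],"rot": [0,0,0],"gripper": 7}
    - {"offset": [25,-3.3,4],"rot": [0,0,0],"gripper": 7}
    - {"offset": [30,-4,6],"rot": [0,0,0],"gripper": 7}
    - {"offset": [35,-4.6,8],"rot": [0,0,0],"gripper": 7}
    - {"offset": [39,-5.2,10],"rot": [0,0,0],"gripper": 7}
    - {"offset": [39,-5.2,14],"rot": [0,0,0],"gripper": 7}
    - {"offset": [39,-5.2,15],"rot": [0,0,0],"gripper": 7}
    - {"offset": [39,-5.2,15],"rot": [0,0,0],"gripper": 7}
    - {"offset": [39,-5.2,15],"rot": [0,0,0],"gripper": 7}

```text
time_s: 8.9
eef_pos: [386.9, 281.2, 179.0]
ee_rot: [0.001, 0.707, 0.707, 0.001]
force: [-0.2, 0.2, 0.0]
grip_width: 0.819
grip_force: 0.0
```

Run:
```python
from h import *
go([385.5,288,77],0)
S=cloud(load('side0')); a=[385,288]
print('side skirt',circ(sel(S,a,34,8,33),23,a))
c=load('s4'); f=proj(c,[[385,288,10]])[0].astype(int); print(f)
x=c['color'][f[1]-25:f[1]+15,f[0]-25:f[0]+25,::-1]
cv2.imwrite('pics/cone.png',cv2.resize(x,None,fx=14,fy=14,interpolation=cv2.INTER_CUBIC))
```

```text
t 8.9 off cm [ 0.67 -0.16 10.2 ] rot [ 0.1 -0.  -0.1] pos [386.9 281.2 179. ] F [-0.2  0.2  0. ] j6 0.38 w 0.819 gf 0.0
side skirt (array([386.2, 289.1]), 120, 2.13)
[255 221]
```

View pics/cone.png

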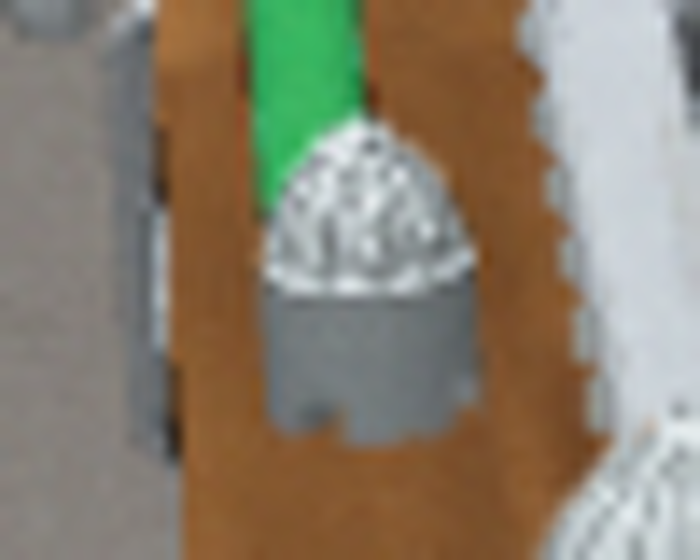

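The crop shows the small cone with one notch at crop (322,415), left of centre, and another at the right edge (470,390). That gives notch directions of about -26° mod 90, so it needs roughly +20° to match the press pin (-5.5°). Descend and grip.

step_arm:
  plan:
    - {"offset": [0.55,-0.1,1],"rot": [0,0,0],"gripper": 7}
    - {"offset": [0.55,-0.1,4],"rot": [0,0,0],"gripper": 7}
    - {"offset": [0.55,-0.1,8],"rot": [0,0,0],"gripper": 7}
    - {"offset": [0.55,-0.1,10.1],"rot": [0,0,0],"gripper": 7}
    - {"offset": [0.55,-0.1,10.1],"rot": [0,0,0],"gripper": 7}
    - {"offset": [0.55,-0.1,10.1],"rot": [0,0,0],"gripper": 4}
    - {"offset": [0.55,-0.1,10.1],"rot": [0,0,0],"gripper": 4}
    - {"offset": [0.55,-0.1,10.1],"rot": [0,0,0],"gripper": 4}
    - {"offset": [0.55,-0.1,10.1],"rot": [0,0,0],"gripper": 4}
    - {"offset": [0.55,-0.1,10.1],"rot": [0,0,0],"gripper": 4}
    - {"offset": [0.55,-0.1,10.1],"rot": [0,0,0],"gripper": 4}
  squeeze: 50

```text
time_s: 10.0
eef_pos: [385.7, 287.8, 78.3]
ee_rot: [0.001, 0.707, 0.707, 0.002]
force: [-0.9, -2.2, 8.6]
grip_width: 0.523
grip_force: 51.7
```

step_arm:
  plan:
    - {"offset": [0,0,-4],"rot": [0,0,0],"gripper": 4}
    - {"offset": [0,0,-9],"rot": [0,0,0],"gripper": 4}
    - {"offset": [-3,0.4,-13],"rot": [0,0,0],"gripper": 4}
    - {"offset": [-7,0.9,-17],"rot": [0,0,0],"gripper": 4}
    - {"offset": [-11,1.3,-20],"rot": [0,0,-5],"gripper": 4}
    - {"offset": [-15.5,1.9,-23],"rot": [0,0,-10],"gripper": 4}
    - {"offset": [-20,2.4,-23],"rot": [0,0,-15],"gripper": 4}
    - {"offset": [-25,3,-23],"rot": [0,0,-20],"gripper": 4}
    - {"offset": [-30,3.6,-23],"rot": [0,0,-20],"gripper": 4}
    - {"offset": [-35,4.2,-23],"rot": [0,0,-20],"gripper": 4}
    - {"offset": [-40,4.8,-23],"rot": [0,0,-20],"gripper": 4}
    - {"offset": [-45,5.4,-23],"rot": [0,0,-20],"gripper": 4}

```text
time_s: 11.2
eef_pos: [437.7, -157.7, 307.7]
ee_rot: [0.001, 0.574, 0.819, 0.0]
force: [0.3, -0.3, 0.2]
grip_width: 0.522
grip_force: 51.8
```

Run:
```python
from h import *
go([463.1,-347,305],20)
```

```text
t 11.2 off cm [-18.66  -4.09   0.3 ] rot [0.1 0.1 0. ] pos [ 437.7 -157.7  307.7] F [ 0.3 -0.3  0.2] j6 -0.95 w 0.522 gf 51.8
```

step_arm:
  plan:
    - {"offset": [-4.6,-1,0],"rot": [0,0,0],"gripper": 4}
    - {"offset": [-9.2,-2,0],"rot": [0,0,0],"gripper": 4}
    - {"offset": [-13.8,-3,0],"rot": [0,0,0],"gripper": 4}
    - {"offset": [-17.4,-3.8,0],"rot": [0,0,0],"gripper": 4}
    - {"offset": [-18.2,-4,0],"rot": [0,0,0],"gripper": 4}
    - {"offset": [-18.2,-4,0],"rot": [0,0,0],"gripper": 4}
    - {"offset": [-18.2,-4,0],"rot": [0,0,0],"gripper": 4}

```text
time_s: 11.9
eef_pos: [462.8, -339.3, 307.0]
ee_rot: [0.0, 0.573, 0.819, 0.0]
force: [0.1, 0.4, -0.8]
grip_width: 0.525
grip_force: 51.7
```

Run:
```python
from h import *
go([463.1,-347,305],20)
c=snap('side','s5');S=cloud(c);a=[464,-349]
print('skirt',[circ(sel(S,a,32,*z),23,a) for z in((230,245),(235,258))])
print('shaft',circ(sel(S,a,14,172,188),6.5,a),'tube',circ(sel(S,a,24,135,155),19,a))
f=proj(c,[[463,-347,220]])[0].astype(int); x=c['color'][f[1]-40:f[1]+80,f[0]-60:f[0]+60,::-1]; print(f)
cv2.imwrite('pics/s5c.png',cv2.resize(x,None,fx=5,fy=5,interpolation=cv2.INTER_CUBIC))
```

```text
t 11.9 off cm [-0.73 -0.24  0.2 ] rot [0.  0.  0.1] pos [ 462.8 -339.3  307. ] F [ 0.1  0.4 -0.8] j6 -1.19 w 0.525 gf 51.7
skirt [(array([ 463.1, -338.3]), 195, 2.34), (array([ 462.7, -338.7]), 373, 3.2)]
shaft (array([ 464.3, -350.7]), 55, 1.15) tube (array([ 465.2, -350. ]), 198, 1.06)
[308 237]
```

View pics/s5c.png

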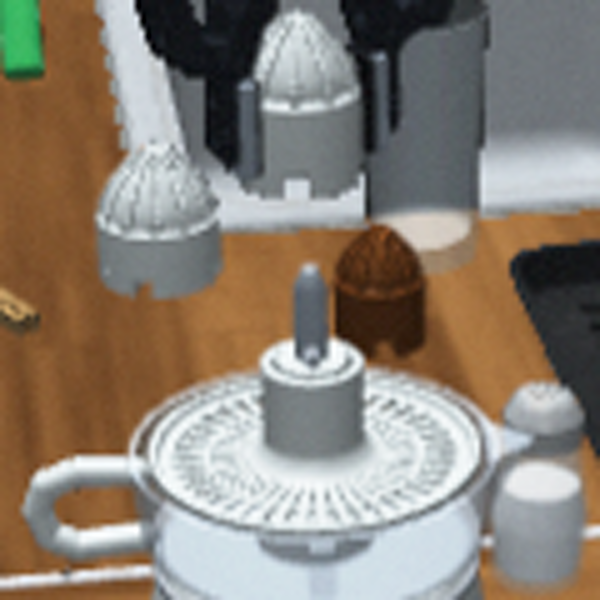

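The view shows the held cone with its front notch at crop (297,188), on its axis (about 298). The pin end is visible at (312,353), also facing the camera, so yaw agrees within a few degrees. Centre it over the shaft.

step_arm:
  plan:
    - {"offset": [-0.7,-0.2,0],"rot": [0,0,-1],"gripper": 4}
    - {"offset": [-0.7,-0.2,0.3],"rot": [0,0,-1],"gripper": 4}
    - {"offset": [-0.7,-0.2,0.3],"rot": [0,0,-1],"gripper": 4}
    - {"offset": [-0.7,-0.2,0.3],"rot": [0,0,-1],"gripper": 4}
    - {"offset": [-0.7,-0.2,0.3],"rot": [0,0,-1],"gripper": 4}

```text
time_s: 12.45
eef_pos: [463.4, -347.5, 303.5]
ee_rot: [-0.0, 0.566, 0.824, 0.0]
force: [0.1, -0.9, -0.5]
grip_width: 0.521
grip_force: 51.8
```

Run:
```python
from h import *
go([463.2,-349,300],21)
c=snap('side','s6');S=cloud(c);a=[464,-350]
for z in((230,240),(235,250)):
    Q=sel(S,a,30,*z); ang=np.degrees(np.arctan2(Q[:,1]-a[1],Q[:,0]-a[0])); m=(ang>-130)&(ang<-45); print('skirt',circ(Q[m],23,a))
print('shaft',circ(sel(S,a,14,172,188),6.5,a))
hsv=cv2.cvtColor(c['color'],cv2.COLOR_RGB2HSV)
f=proj(c,[[463.2,-349,250],[463.2,-349,180]]).round(1); print(f)
for v in range(int(f[0][1])-12,int(f[0][1])+6,4): print(v,c['color'][v,285:335].mean(1).astype(int).tolist())
```

```text
t 12.45 off cm [-0.14 -0.07  0.35] rot [ 0. -0.  0.] pos [ 463.4 -347.5  303.5] F [ 0.1 -0.9 -0.5] j6 -1.21 w 0.521 gf 51.8
skirt (array([ 463.8, -346. ]), 64, 1.26)
skirt (array([ 464.1, -346.2]), 121, 1.28)
shaft (array([ 465.1, -351.2]), 58, 0.95)
[[307.9 222.9]
 [308.7 258.3]]
210 [20, 24, 19, 23, 19, 22, 20, 23, 23, 24, 22, 20, 17, 23, 20, 53, 146, 216, 210, 158, 198, 220, 203, 201, 210, 200, 170, 203, 183, 183, 157, 186, 122, 90, 22, 33, 26, 26, 35, 61, 54, 20, 21, 40, 88, 100, 100, 101, 99, 101]
214 [20, 21, 19, 22, 19, 22, 20, 16, 20, 23, 18, 27, 18, 18, 53, 141, 197, 186, 162, 201, 203, 206, 213, 190, 188, 190, 184, 164, 179, 171, 167, 156, 150, 172, 115, 45, 14, 11, 33, 75, 88, 65, 22, 47, 98, 100, 100, 101, 98, 101]
218 [103, 103, 103, 107, 94, 19, 19, 17, 22, 19, 20, 46, 88, 91, 86, 72, 134, 142, 164, 165, 167, 166, 167, 155, 138, 156, 148, 140, 132, 169, 157, 120, 119, 138, 148, 153, 53, 15, 33, 73, 90, 63, 22, 44, 99, 100, 100, 101, 100, 101]
222 [98, 103, 104, 106, 97, 21, 24, 19, 19, 19, 15, 38, 86, 91, 85, 58, 116, 191, 202, 215, 222, 218, 176, 185, 219, 212, 201, 193, 178, 164, 146, 122, 110, 107, 100, 87, 50, 15, 28, 60, 88, 67, 20, 42, 97, 97, 98, 102, 99, 98]
226 [96, 101, 106, 106, 94, 21, 18, 20, 23, 18, 26, 40, 83, 92, 87, 70, 81, 124, 128, 126, 129, 127, 129, 128, 127, 125, 125, 125, 121, 118, 118, 114, 113, 104, 103, 91, 63, 17, 24, 63, 91, 74, 58, 84, 97, 99, 100, 101, 101, 101]
```

step_arm:
  plan:
    - {"offset": [-0.2,-0.08,0.5],"rot": [0,0,0],"gripper": 4}
    - {"offset": [-0.2,-0.08,1.4],"rot": [0,0,0],"gripper": 4}
    - {"offset": [-0.2,-0.08,2.0],"rot": [0,0,0],"gripper": 4}
    - {"offset": [-0.2,-0.08,2.0],"rot": [0,0,0],"gripper": 4}
    - {"offset": [-0.2,-0.08,2.0],"rot": [0,0,0],"gripper": 4}

```text
time_s: 13.0
eef_pos: [463.3, -349.8, 283.3]
ee_rot: [-0.0, 0.566, 0.824, 0.0]
force: [-0.5, 0.3, -1.2]
grip_width: 0.522
grip_force: 51.8
```

Run:
```python
from h import *
go([463.2,-349,280],21)
c=snap('side','s7');S=cloud(c);a=[464,-350]
for z in((209,220),(212,228)):
    Q=sel(S,a,30,*z); ang=np.degrees(np.arctan2(Q[:,1]-a[1],Q[:,0]-a[0])); m=(ang>-130)&(ang<-45); print('skirt',circ(Q[m],23,a))
Q=sel(S,a,30,135,155); ang=np.degrees(np.arctan2(Q[:,1]-a[1],Q[:,0]-a[0])); m=(ang>-130)&(ang<-45); print('tube',circ(Q[m],19,a))
f=proj(c,[463,-350,200])[0].astype(int)
cv2.imwrite('pics/s7c.png',cv2.resize(c['color'][f[1]-50:f[1]+50,f[0]-40:f[0]+40,::-1],None,fx=6,fy=6,interpolation=cv2.INTER_CUBIC))
```

```text
t 13.0 off cm [0.08 0.02 0.33] rot [-0. -0.  0.] pos [ 463.3 -349.8  283.3] F [-0.5  0.3 -1.2] j6 -1.22 w 0.522 gf 51.8
skirt (array([ 463.5, -348.2]), 84, 1.44)
skirt (array([ 463.5, -348.1]), 132, 1.4)
tube (array([ 465.4, -349.8]), 134, 1.28)
```

View pics/s7c.png

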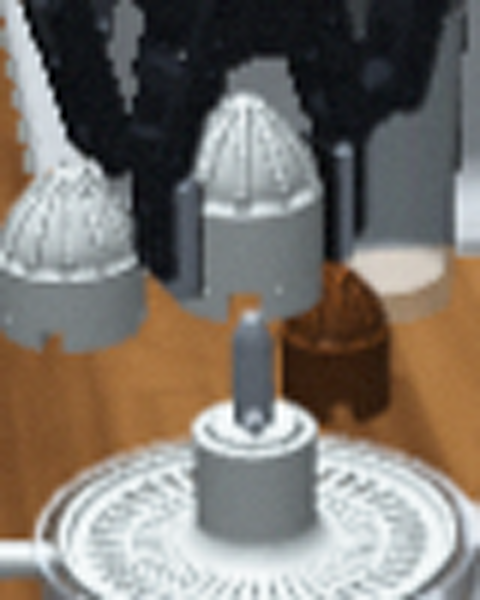

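The crop shows the cone axis near crop x≈247 (right edge 323) and the shaft at x≈253, so shift about +1.5 mm in x and -1 mm in y, then start down.

step_arm:
  plan:
    - {"offset": [-0.14,0.1,0],"rot": [0,0,0],"gripper": 4}
    - {"offset": [-0.14,0.1,0.4],"rot": [0,0,0],"gripper": 4}
    - {"offset": [-0.14,0.1,0.8],"rot": [0,0,0],"gripper": 4}
    - {"offset": [-0.14,0.1,1.2],"rot": [0,0,0],"gripper": 4}
    - {"offset": [-0.14,0.1,1.2],"rot": [0,0,0],"gripper": 4}

```text
time_s: 13.55
eef_pos: [464.6, -350.6, 270.6]
ee_rot: [-0.001, 0.566, 0.824, 0.0]
force: [0.6, 0.0, -0.9]
grip_width: 0.522
grip_force: 51.8
```

step_arm:
  plan:
    - {"offset": [0,0,0.2],"rot": [0,0,0],"gripper": 4}
    - {"offset": [0,0,0.4],"rot": [0,0,0],"gripper": 4}
    - {"offset": [0,0,0.6],"rot": [0,0,0],"gripper": 4}
    - {"offset": [0,0,0.6],"rot": [0,0,0],"gripper": 4}

```text
time_s: 13.95
eef_pos: [464.7, -350.7, 265.1]
ee_rot: [-0.0, 0.566, 0.824, 0.0]
force: [-0.7, -0.2, -1.5]
grip_width: 0.52
grip_force: 51.8
```

step_arm:
  plan:
    - {"offset": [0,0,0.4],"rot": [0,0,0],"gripper": 4}
    - {"offset": [0,0,0.8],"rot": [0,0,0],"gripper": 4}
    - {"offset": [0,0,1.2],"rot": [0,0,0],"gripper": 4}
    - {"offset": [0,0,1.4],"rot": [0,0,0],"gripper": 4}
    - {"offset": [0,0,1.4],"rot": [0,0,0],"gripper": 4}

```text
time_s: 14.45
eef_pos: [464.6, -350.9, 251.0]
ee_rot: [-0.0, 0.566, 0.824, -0.0]
force: [-0.4, -2.6, -2.2]
grip_width: 0.519
grip_force: 51.7
```

step_arm:
  plan:
    - {"offset": [0,0,0.3],"rot": [0,0,0],"gripper": 4}
    - {"offset": [0,0,0.5],"rot": [0,0,0],"gripper": 4}
    - {"offset": [0,0,0.7],"rot": [0,0,0],"gripper": 4}
    - {"offset": [0,0,0.9],"rot": [0,0,0],"gripper": 4}
    - {"offset": [0,0,0.9],"rot": [0,0,0],"gripper": 4}

```text
time_s: 14.95
eef_pos: [464.7, -350.9, 242.2]
ee_rot: [0.0, 0.566, 0.824, -0.0]
force: [-1.1, -3.8, -1.1]
grip_width: 0.519
grip_force: 51.7
```

The cone is below the pin top (underside about 164), so the notches have engaged. Press home.

step_arm:
  plan:
    - {"offset": [0,0,0.1],"rot": [0,0,0],"gripper": 4}
    - {"offset": [0,0,0.2],"rot": [0,0,0],"gripper": 4}
    - {"offset": [0,0,0.3],"rot": [0,0,0],"gripper": 4}
    - {"offset": [0,0,0.3],"rot": [0,0,0],"gripper": 4}

```text
time_s: 15.35
eef_pos: [464.7, -350.8, 240.3]
ee_rot: [0.0, 0.566, 0.824, -0.0]
force: [-3.6, -2.5, 5.0]
grip_width: 0.52
grip_force: 52.5
```

step_arm:
  plan:
    - {"offset": [0,0,0.3],"rot": [0,0,0],"gripper": 5}
    - {"offset": [0,0,0.3],"rot": [0,0,0],"gripper": 6}
    - {"offset": [0,0,0.3],"rot": [0,0,0],"gripper": 7}
    - {"offset": [0,0,0.3],"rot": [0,0,0],"gripper": 7.5}
    - {"offset": [0,0,0.3],"rot": [0,0,0],"gripper": 7.5}
    - {"offset": [0,0,-2],"rot": [0,0,0],"gripper": 7.5}
    - {"offset": [0,0,-6],"rot": [0,0,0],"gripper": 8.5}
    - {"offset": [0,0,-10],"rot": [0,0,0],"gripper": 8.5}
    - {"offset": [5,0,-10],"rot": [0,0,0],"gripper": 8.5}
    - {"offset": [10,0,-10],"rot": [0,0,0],"gripper": 8.5}
    - {"offset": [15,0,-10],"rot": [0,0,0],"gripper": 8.5}
    - {"offset": [20,0,-10],"rot": [0,0,0],"gripper": 8.5}

```text
time_s: 16.55
eef_pos: [391.9, -162.3, 339.4]
ee_rot: [0.0, 0.566, 0.824, 0.0]
force: [1.0, 1.0, 1.4]
grip_width: 0.997
grip_force: 0.0
```

Run:
```python
from h import *
go([463,-349,280],21)
c=snap('side','s8');t=snap('top','t8');T=cloud(t);S=cloud(c);a=[463,-348.5]
print('ztop top',np.sort(sel(T,a,12,150,300)[:,2])[-5:],'side',np.sort(sel(S,[464.5,-350.5],14,150,300)[:,2])[-5:], '(expect 226 home, 233 not)')
Q=sel(S,[464,-350],58,108,128,28); A=np.c_[Q[:,:2]-a,np.ones(len(Q))]; print('disc',np.linalg.lstsq(A,Q[:,2],rcond=None)[0])
f=proj(c,[463,-350,170])[0].astype(int)
cv2.imwrite('pics/s8c.png',cv2.resize(c['color'][f[1]-50:f[1]+60,f[0]-60:f[0]+60,::-1],None,fx=5,fy=5,interpolation=cv2.INTER_CUBIC))
```

```text
t 16.55 off cm [-19.98  -0.06   5.94] rot [ 0.  0. -0.] pos [ 391.9 -162.3  339.4] F [1.  1.  1.4] j6 -1.04 w 0.997 gf 0.0
ztop top [228.35904129 228.74450613 228.75862368 228.76622956 231.00296164] side [223.12502755 223.73288005 224.18058655 224.30723709 225.07768554] (expect 226 home, 233 not)
disc [-1.08558479e-03  7.64878888e-04  1.19225618e+02]
```

View pics/s8c.png

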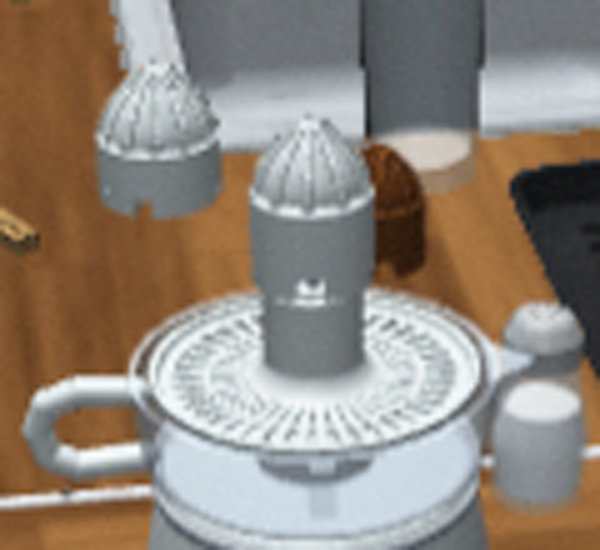

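The view shows the cone home over the column at crop (312,215), with its notch over the pin at (313,285). The strainer is level at (315,370) and the bystanders haven't moved. Hand in.

```bash
python3 -c "
from rig import *
print(finish_job())"
```

```text
the job is handed in; nothing more can be done
None
```

The strainer is level on its lugs and the small cone is fully home over the driving pin. Both are released, everything else was left where it stood, and the job was handed in at about 17 s.

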